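# Draw a batten out of the offcut rack and clamp it in the sawing jig

## Task

Take the narrow, thick wooden batten out of the offcut rack: raise its free end over the lip and draw it out endwise from under the rack's roof. Feed that same end through under the bridge of the sawing jig, with the hold-down arm still up, until the batten lies flat with its end against the stop; then swing the hold-down arm fully down over it. Leave the wide thin strip and everything else on the table where they are.

Things in the scene. Friction and masses are not known exactly. Their poses are not given: they have to be found in the camera images.
- batten: the plain wooden batten to be moved: a straight bar 28 wide (x) x 280 long (y) x 18 mm high (z), 0.1 kg give or take a third, lying in one of the rack's two lanes (either one). Origin at the centre of its underside; y along its length, +y towards its front end (the free end, by the lip of the rack); z up.
- batten_front (a point): middle of the batten's front end, at the underside (y = +140 mm in the batten's frame)
- batten_tail (a point): middle of the batten's tail end, at the underside (y = -140 mm); at the start it is under the rack's roof
- wide_strip: the other piece in the rack, same wood, to be left alone: 45 wide (x) x 280 long (y) x 9 mm thick, in the lane that the batten is not in. Origin and axes as for the batten.
- rack: fixed grey steel offcut rack, 200 (x) x 320 (y) mm, low, two lanes centred on x = -47 and +47 mm. Origin at the centre of its underside, z up, +y towards its open end. Floor 6 mm thick (pieces lie at z = 6 mm). Lip across the open end, roof over the other end; between them (y = -50 to +154) open above and at the sides. 5 mm walls at x = 0 and +-97.5 mm, under the roof only.
- lip_top (a point): middle of the rack's lip, on its top: rack x 0, y 157, z 30 mm. The lip is 6 mm thick (y = 154 to 160) and runs across both lanes, 24 mm above the rack's floor.
- roof_edge (a point): middle of the roof's front edge, on its underside: rack x 0, y -50, z 44 mm (38 mm above the rack's floor). The roof runs back from here to y = -160, its top at z = 48 mm (screw heads to 50); the back wall's inner face is at y = -154 mm.
- jig: fixed sawing jig: wooden base 120 (x) x 300 (y) x 8 mm thick, from y = -120 to +180. Origin on the table under the spot where the middle of the batten ends up; z up, +y the feed direction; the batten lies along x = 0 on the base, at z = 8 mm. In order along y: bare base to y = 30, bridge (30 to 50), guides (50 to 140), stop (140 to 165). The hold-down arm crosses at y = 101 mm.
- bridge_mouth (a point): middle of the aluminium bridge's entrance, at the base's top (jig x 0, y 30, z 8 mm). The opening is 40 wide (x = -20 to +20), 30 mm high (z = 8 to 38) and 20 mm long; the bridge's top is at z = 46, 72 mm wide overall.
- stop_face (a point): middle of the stop's face, at the base's top (jig x 0, y 140, z 8 mm). The stop is a wooden block 90 wide, 30 high, 25 mm thick. Between bridge and stop two guides 12 mm high stand 40 mm apart.
- hold_arm (a joint): angle of the steel hold-down arm above level, rad: 0 = fully down (its own limit, its underside 1.5 mm above a flat batten), at most 1.2; starts at 0.65 to 0.95. Pivot parallel to the jig's y, at jig x +50, y 101, z 32.5 mm; when down the arm points to the jig's -x. 16 mm wide, 10 thick. A stiff hinge: it stays where it is left; about 2 N down on it above the batten moves it.
- hold_end (a point): outer tip of the hold-down arm, on its centreline, 110 mm from the pivot; the last 22 mm are a rubber grip 18 wide, 12 mm thick
- tin: small paint tin, 72 dia x 75 mm high, upright on the table, leave alone; origin under its centre
- jar: small jar, 60 dia x 60 mm high, upright, leave alone; origin under its centre
- bottle: white plastic bottle, 70 dia x 160 mm high, upright, leave alone; origin under its centre
- brush: paint brush lying on the table near the robot, leave alone; lies along its x
- scraper: filling knife lying on the table near the robot, leave alone; lies along its x
- tape: roll of paper tape, 72 dia x 24 mm high, lying flat, leave alone; origin under its centre
- screwdriver: screwdriver lying on the table beyond the rack, leave alone; lies along its x

How it is judged:
On the way, in this order (a step that is already met when the one before it is completed fails the run):
1. the batten's front end is raised above the lip while its tail is still under the roof (z of batten_front in the frame of rack above 0.027 m and y of batten_tail in the frame of rack below -0.05 m and z of batten_tail in the frame of rack below 0.03 m), for 0.1 s.
2. the batten is drawn out until its tail is clear of the roof, its front end beyond the lip (y of batten_tail in the frame of rack above -0.045 m and y of batten_front in the frame of rack above 0.16 m), for 0.05 s.
3. front end fed under the bridge up to the stop, batten flat, hold-down arm still up (y of batten_front in the frame of jig between 0.134 and 0.145 m and x of batten_front in the frame of jig between -0.012 and 0.012 m and z of batten_front in the frame of jig between 0.004 and 0.012 m and z of batten_tail in the frame of jig below 0.014 m and angle between the y axis of batten and the y axis of jig, either way round below 0.1 rad and value of joint hold_arm above 0.4 rad), for 0.2 s.
4. hold-down arm swung fully down over the batten (value of joint hold_arm below 0.08 rad), for 0.2 s.
At the end, for the whole second after the job is handed in: the batten lies at rest, flat on the jig's base, passed under the bridge front end first and straight within 0.1 rad, its front end within 6 mm of the stop; the hold-down arm is down (under 0.08 rad); the wide strip and the bystanders are within 30 mm of where they were (y of batten_front in the frame of jig between 0.134 and 0.145 m and x of batten_front in the frame of jig between -0.012 and 0.012 m and z of batten_front in the frame of jig between 0.004 and 0.012 m and z of batten_tail in the frame of jig below 0.014 m and angle between the y axis of batten and the y axis of jig, either way round below 0.1 rad and value of joint hold_arm below 0.08 rad and linear speed of batten below 0.01 m/s); the robot touches nothing.
It fails at once if the wide strip moved by more than 30 mm (distance of wide_strip from where it was at the start of the episode above 0.03 m).
It fails at once if another thing on the table moved by more than 30 mm (distance of any of tin, jar, bottle, brush, scraper, tape, screwdriver from where it was at the start of the episode above 0.03 m).
It also fails if it takes over 53 s, if anything falls off the work surface, if the arm or the gripper's body presses on something with over 40 N, if the wrist force passes 120 N, or if a joint passes its speed limit or range.

## Robot

A 6-joint arm with a two-finger parallel gripper is mounted at the origin on the work surface. World frame = base frame: x ahead of the robot, y to its left, z up, the work surface at z = 0. Lengths are in m, angles in rad, forces in N, time in s.
With the tool pointing down it reaches from about 0.35 to 0.775 m from the base axis. Payload 5.5 kg.
Tool frame: the origin (TCP) lies at the very end of the fingers, on their centre line; the grasp point (between the pads) lies 19 mm behind it; z points along the fingers, y is the line along which they close (so a half turn about z gives the same grasp; the last joint's range is limited). The gripper opens to 85 mm and grips with 20 to 120 N. Pads are 22 mm wide; open, the fingers measure 114 mm over their backs; the gripper's body (76 mm by 85 mm) begins 54 mm behind the grasp point. The pads swing forward as they close: fully open they stand 13 mm farther back than shut.
Start: joints at [1.129, 0.313, 0.046, 1.304, 0, 1.431], TCP at [0.171, 0.549, 0.231] pointing down, gripper open.
Joint ranges: [-2.76, 2.76], [-0.86, 1.69], [-1.03, 1.26], [-2.2, 2.34], [-1.47, 1.5], [-3.14, 3.14]. Speed limits (rad/s): [2.57, 2.57, 3.14, 3.14, 3.14, 3.14].

## Interface

Orientations are given as a rotation vector (axis times angle).
In Python, from station import * gives the robot as it stands.
- The arm moves only by the tool carry_out, never from a script. Its argument "deltas" is a list that holds one entry, the list of rows, each a list of 7 numbers: the opening, from 0 (shut) to 1 (fully open), then the shift along the world's x, y, z in mm, then the turn, a rotation vector about the world's x, y, z in rad. In form: [[[grip, x, y, z, ax, ay, az], ...]]. A call has 1 to 5 rows; each row is the pose to reach, as a shift and turn from the pose commanded when the call began; what a row does not reach only later rows make up. A row lasts 1/8 s, in which the tool goes at most 62.5 mm and 10.7 degrees, less where a joint would pass 70% of its speed; a pose out of reach is approached as far as the arm can. A call with a gripper value outside its range is refused whole. The fingers move at their own pace and stop on an object; "newtons" is the grip in N (left out, the last holds). Time passes only in rows, so rows that repeat a pose let the fingers close. It gives the time, the measured TCP pose, the force, the opening and the grip force at its end, in the units of the state.
- read_state(): the state, without advancing time (a new reading comes with each control period).
- read_camera(name): name is "scene" or "top" or "wrist"; returns a dict with "color" (400x640x3 uint8, red, green, blue), "K" (3x3 intrinsics, pixels), "R" (3x3) and "t" (3): a world point X has camera coordinates R X + t. Camera axes: x right, y down, z forward; pixel columns grow to the right and rows downward; lengths in m; the calibration is good to about 2 mm. A picture is of the moment at which its call begins. There is no depth.
- close_job(): hands the job in; it is judged then, once.
Trained networks look in the newest picture that a camera, given by its name, has taken for a name from the list of things; names that differ only in an ending like _2 or _b are one class to them, and where a whole thing is asked for, a point or a joint stands for the part that bears it (a point fixed in the world has none). Each returns a list of dicts, best first, with "p" (0 to 1); they miss things now and then, are a little off and sometimes report something else, mostly with a low value. They report only what shows in the picture. A call takes as long as a camera call.
- recognise(camera, label): "centre" ([x, y, z] in m, in world coordinates, good to about 4 mm: the middle of the surface that is visible of it).
The state is a dict: "clock": time; "joint_pos": joint angles; "qd": joint speeds; "joint_efforts": joint torques, N m; "tcp_pos": TCP position; "eef_rot": TCP orientation; "force": force on the tool from outside, world axes, zero at the start; "torque": the same for the moment, N m; "gripper_width": finger opening in m; "grasp_force": force on a finger pad.
Only numpy, scipy, OpenCV 4.12 (cv2) and the standard library are available. Lean on these libraries where they do the work, as an engineer would, in place of code of your own. Each camera call takes 0.05 s, during which the arm holds its last target. There are 200 camera calls.

## Working session

There is one attempt and no reset: what is moved stays moved. The work goes in short steps, Python scripts to look and compute and a tool call to move; the robot and the scene stay as the last step left them, time stands still between calls to the robot, and variables do not carry over. Pictures are saved under pics/ and viewed, at most 12 in all, crops included, and the job is handed in when it is done.

Besides the shell and the picture viewer there is one more tool, called after "Request:" in YAML: its name, and indented under it one key for each argument. carry_out: Moves the arm, as the interface text tells. Its arguments: {"type":"object","properties":{"deltas":{"type":"array","items":{"type":"array","items":{"type":"array","items":{"type":"number"}}}},"newtons":{"type":"number"}},"required":["deltas"]}

```bash
mkdir -p pics; ls; python3 - <<'E'
from station import *
import cv2
s=read_state();print(s)
for c in("scene","top"):
    im=read_camera(c);cv2.imwrite(f"pics/{c}0.png",im["color"][:,:,::-1]);print(c,im["K"].round(1).tolist(),im["R"].round(3).tolist(),im["t"].round(3).tolist())
    for n in "batten batten_front batten_tail wide_strip rack lip_top roof_edge jig bridge_mouth stop_face hold_arm hold_end tin jar bottle brush scraper tape screwdriver".split():
        print(n,[(x["centre"] if isinstance(x["centre"],list) else x["centre"].round(3).tolist(),round(x["p"],2)) for x in recognise(c,n)[:2]])
E
```

```text
pics
{'clock': 0.0, 'joint_pos': array([ 1.12941310e+00,  3.14040351e-01,  4.49862559e-02,  1.30357811e+00,
       -2.48083903e-05,  1.43118796e+00]), 'qd': array([ 2.61751509e-04, -9.55133373e-05, -4.11327873e-04,  9.96615565e-04,
        1.39939284e-03, -2.01785702e-03]), 'joint_efforts': array([-2.75523225e-04, -4.80625319e+01,  2.98534405e+01,  1.94529112e-02,
       -4.73687419e-05,  5.01410369e-06]), 'tcp_pos': array([0.1707045 , 0.54855384, 0.2303891 ]), 'eef_rot': array([-4.72154503e-01, -3.10540053e+00,  2.77368903e-03]), 'force': array([-0.04118117,  0.32034706,  0.31529102]), 'torque': array([0.01426703, 0.03337399, 0.01737938]), 'grasp_force': 0.0, 'gripper_width': 0.08559778815150455}
scene [[468.7, 0.0, 318.4], [0.0, 468.7, 202.1], [0.0, 0.0, 1.0]] [[-0.747, 0.665, -0.002], [0.406, 0.453, -0.793], [-0.527, -0.593, -0.609]] [0.429, -0.156, 1.399]
batten [([0.6277, -0.2038, 0.0233], 0.63), ([0.8107, -0.1512, 0.0239], 0.21)]
batten_front [([0.6292, -0.207, 0.0206], 0.82)]
batten_tail [([0.6255, -0.2037, 0.0232], 0.7)]
wide_strip [([0.5346, -0.2106, 0.0117], 0.97), ([0.5501
[... 1261 characters left out ...]
ip_top [([0.5805, -0.2936, 0.0042], 0.9)]
roof_edge [([0.5798, -0.2943, 0.0056], 0.81)]
jig [([0.5402, 0.2394, 0.0104], 0.96), ([0.3111, 0.1893, 0.0211], 0.62)]
bridge_mouth [([0.5386, 0.2416, 0.0116], 0.9)]
stop_face [([0.531, 0.2404, 0.006], 0.86)]
hold_arm [([0.5377, 0.3042, 0.0778], 0.7)]
hold_end [([0.5423, 0.3079, 0.0807], 0.87)]
tin [([0.7479, -0.0072, 0.0768], 0.85)]
jar [([0.6208, -0.2082, 0.0221], 0.16)]
bottle [([0.6257, -0.2021, 0.0249], 0.28)]
brush [([0.3091, 0.1885, 0.0186], 0.8), ([0.7457, -0.0042, 0.0783], 0.44)]
scraper [([0.2339, -0.2514, 0.0018], 0.95)]
tape [([0.3652, 0.0086, 0.024], 0.76), ([0.8046, -0.1574, 0.0233], 0.22)]
screwdriver [([0.624, -0.2054, 0.0258], 0.56)]
```

View pics/scene0.png

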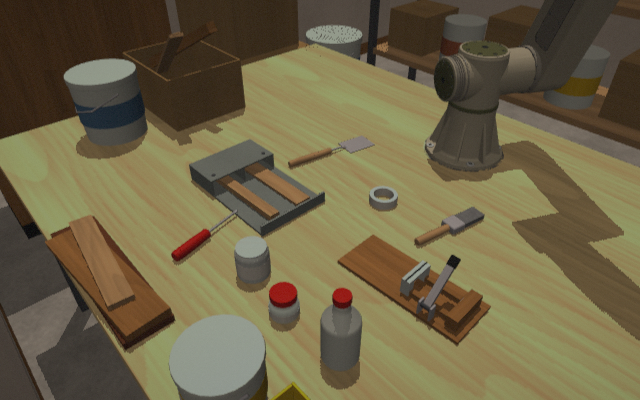

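View pics/top0.png

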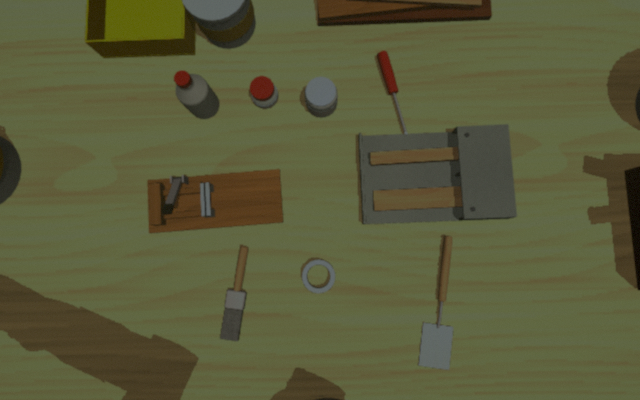

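Rack at right in top view (lip at column ~362, batten in the upper lane, row ~157, strip at row ~200), its open end facing +y. Jig at left (bridge column ~206, stop ~155), with the feed direction also about +y. I'll zoom in for exact corners.

```bash
python3 - <<'E'
import cv2,numpy as np
def comp(f,a,b,k,o):
    im=cv2.convertScaleAbs(cv2.imread(f),alpha=1.7)
    out=[]
    for (x,y,w,h) in(a,b):
        c=cv2.resize(im[y:y+h,x:x+w],None,fx=k,fy=k,interpolation=cv2.INTER_CUBIC)
        for i in range(0,w,10):
            cv2.line(c,(i*k,0),(i*k,14 if (x+i)%50==0 else 6),(0,255,255),1)
            if (x+i)%50==0: cv2.putText(c,str(x+i),(i*k+2,24),0,.4,(0,255,255))
        for i in range(0,h,10):
            cv2.line(c,(0,i*k),(14 if (y+i)%50==0 else 6,i*k),(0,255,255),1)
            if (y+i)%50==0: cv2.putText(c,str(y+i),(16,i*k+4),0,.4,(0,255,255))
        out.append(c)
    W=max(c.shape[1] for c in out)
    out=[cv2.copyMakeBorder(c,0,0,0,W-c.shape[1],0) for c in out]
    cv2.imwrite(o,np.vstack(out)); print(np.vstack(out).shape)
comp("pics/top0.png",(350,120,170,110),(140,160,160,80),3,"pics/topz.png")
comp("pics/scene0.png",(180,130,150,105),(330,230,170,112),2,"pics/scz.png") if 0 else None
comp("pics/scene0.png",(185,135,150,95),(335,232,160,108),2,"pics/scz.png")
E
```

```text
(570, 510, 3)
(406, 320, 3)
```

View pics/topz.png

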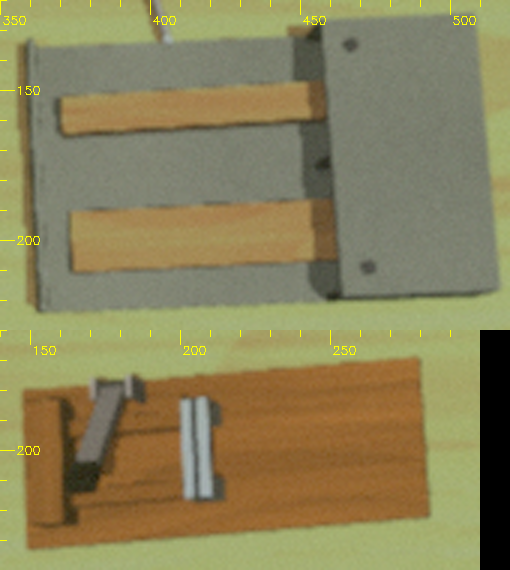

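View pics/scz.png

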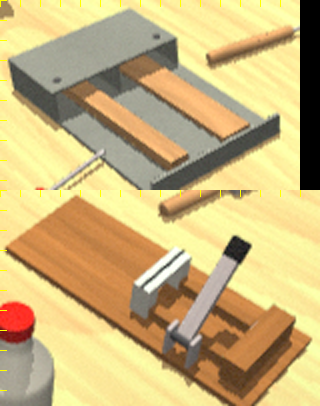

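Top: roof top corners at (457,128),(509,124),(516,217),(464,219), batten front corners (370,152),(371,164). Jig corners (148,180),(279,169),(283,222),(149,233). Scene view agrees in layout. Fit poses from both views.

```bash
cat > geo.py <<'E'
import numpy as np
from scipy.optimize import least_squares
from scipy.spatial.transform import Rotation as Rn
def proj(im,X): 
    c=im["R"]@np.asarray(X).T+np.asarray(im["t"])[:,None]; p=im["K"]@c; return (p[:2]/p[2]).T
def fit(obs,x0):
    # obs: list of (im, model mm pts, pixels); params x,y,z(mm),yaw
    def T(p,M): return (Rn.from_euler('z',p[3]).apply(np.array(M,float))+p[:3])/1000
    f=lambda p: np.concatenate([(proj(im,T(p,M))-np.array(px)).ravel() for im,M,px in obs])
    r=least_squares(f,x0,loss='soft_l1'); return r.x,f(r.x)
E
python3 - <<'E'
from station import *
from geo import *
t=read_camera("top");s=read_camera("scene")
np.set_printoptions(suppress=True,precision=2)
print("rack",*fit([(t,[[100,-50,48],[100,-160,48],[-100,-160,48],[-100,-50,48]],[(457,127.7),(509.3,124.3),(516.3,216.7),(463.7,219.3)]),
 (s,[[100,-160,48],[-100,-160,48],[-100,-50,48],[100,-50,48],[-100,160,30]],[(190,165),(244,139.5),(273.5,154),(216.5,181.5),(324,193.5)])],[580,-280,0,0]))
print("batten",*fit([(t,[[14,140,18],[-14,140,18]],[(370,152.3),(371.3,164.3)]),(s,[[14,140,18],[-14,140,18]],[(268,217),(279,212.5)])],[625,-280,6,0]))
print("jig",*fit([(t,[[60,180,8],[60,-120,8],[-60,-120,8],[-60,180,8],[36,50,46],[36,30,46],[-36,30,46],[-36,50,46],[45,140,38],[-45,140,38]],
 [(147.7,180),(279.3,169.3),(283,222),(149.3,233),(200.3,183),(209.3,182.3),(211,216),(201.7,216.7),(160.7,182.7),(161,224.7)]),
 (s,[[-60,-120,8],[60,-120,8],[-60,180,8],[36,30,46],[-36,30,46]],[(374,234.5),(337.5,262),(491,306),(400.5,281),(425,261.5)])],[540,250,0,0]))
# batten sides on top plane z=24mm
for u,v in[(370,152.3),(371.3,164.3),(458.7,147.3),(458.7,158.3)]:
    C=-t["R"].T@t["t"];d=t["R"].T@np.linalg.inv(t["K"])@[u,v,1];print((C+d*(0.024-C[2])/d[2])*1000)
st=read_state();print(st["tcp_pos"],Rn.from_rotvec(st["eef_rot"]).as_matrix())
E
```

```text
rack [ 577.27 -246.18   -3.48    0.01] [ 0.03 -0.79 -0.84  0.57  0.44  0.76  0.17 -0.01 -1.18 -0.15  5.96  0.02
 -0.26  0.28 -5.65  0.81  0.78 -0.71]
batten [ 619.48 -249.51    1.51   -0.01] [ 0.64 -0.39 -0.24  0.03  1.33  0.24 -0.34 -0.14]
jig [537.59 211.74  -4.31   0.05] [-0.02  0.29  0.16  0.1   0.02  0.45 -0.14  0.21 -0.3   0.33 -0.15  0.27
 -0.32 -0.41 -0.27 -0.36 -0.5   0.53  0.5  -0.57 -1.02  1.    0.01 -0.65
 -0.34  1.48  0.88 -1.43 -2.33 -0.13]
[ 632.3  -107.75   24.  ]
[ 605.32 -109.57   24.  ]
[ 637.52 -302.06   24.  ]
[ 612.95 -300.5    24.  ]
[0.17 0.55 0.23] [[-0.95  0.3  -0.  ]
 [ 0.3   0.95  0.  ]
 [ 0.    0.   -1.  ]]
```

Request:
carry_out:
  deltas:
    - [[1,30,-53,0,0,0,-0.18],[1,60,-106,0,0,0,-0.36],[1,90,-159,0,0,0,-0.54],[1,120,-212,0,0,0,-0.72],[1,150,-265,0,0,0,-0.9]]

```text
clock: 2.72
tcp_pos: [0.3217, 0.2825, 0.2316]
eef_rot: [1.783, 2.586, 0.002]
force: [1.7, 0.6, 1.2]
gripper_width: 0.0851
grasp_force: 0.0
```

Request:
carry_out:
  deltas:
    - [[1,30,-53,0,0,0,-0.11],[1,60,-106,0,0,0,-0.22],[1,90,-159,0,0,0,-0.33],[1,120,-212,0,0,0,-0.33],[1,150,-265,0,0,0,-0.33]]

```text
clock: 3.35
tcp_pos: [0.4718, 0.017, 0.2317]
eef_rot: [2.178, 2.263, 0.001]
force: [0.3, 0.7, 0.9]
gripper_width: 0.0854
grasp_force: 0.0
```

Request:
carry_out:
  deltas:
    - [[1,30,-53,0,0,0,0],[1,60,-106,0,0,0,0],[1,90,-159,0,0,0,0],[1,120,-198,0,0,0,0],[1,148,-210,0,0,0,0]]

```text
clock: 3.98
tcp_pos: [0.6197, -0.194, 0.2308]
eef_rot: [2.181, 2.26, -0.0]
force: [0.4, -0.1, 0.5]
gripper_width: 0.0854
grasp_force: 0.0
```

```bash
python3 - <<'E'
from station import *
from geo import *
import cv2
t=read_camera("top");s=read_camera("scene")
np.set_printoptions(suppress=True,precision=3)
print("rack",*fit([(t,[[100,-50,48],[100,-160,48],[-100,-160,48],[-100,-50,48]],[(457,127.7),(509.3,124.3),(516.3,216.7),(463.7,219.3)]),
 (s,[[100,-160,48],[-100,-50,48],[-100,160,30]],[(190,165),(273.5,154),(324,193.5)])],[580,-280,0,0]))
st=read_state();print(st["clock"],st["tcp_pos"],st["eef_rot"],st["joint_pos"],st["force"])
w=read_camera("wrist");np.savez("w1.npz",**w);print(w["K"],w["R"],w["t"],-w["R"].T@w["t"])
im=cv2.convertScaleAbs(w["color"][:,:,::-1],alpha=1.7);cv2.imwrite("pics/w1.png",im)
E
```

```text
rack [ 577.816 -246.295   -3.923    0.004] [ 0.227 -0.882 -0.647  0.695  0.2    0.86  -0.059 -0.142 -1.207 -0.122
 -0.273  0.507  0.497 -0.317]
4.075 [ 0.621 -0.193  0.23 ] [2.18  2.262 0.   ] [-0.425  0.465  0.267  1.373  0.     1.109] [ 0.148  0.116 -0.086]
[[288.616   0.    318.737]
 [  0.    288.616 201.211]
 [  0.      0.      1.   ]] [[ 0.999  0.036  0.   ]
 [ 0.035 -0.964  0.264]
 [ 0.01  -0.264 -0.965]] [-0.613 -0.242  0.32 ] [ 0.618 -0.126  0.373]
```

View pics/w1.png

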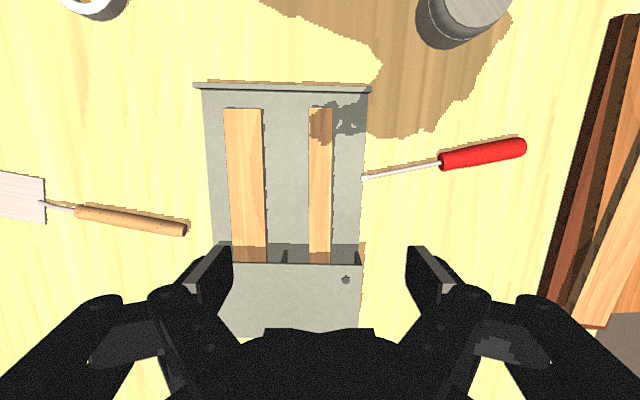

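Wrist view: batten is the narrow bar, columns 308–333, front end at row 108, roof edge at row ~264. Strip at columns 224–265.

```bash
cat >> geo.py <<'E'
def plane(im,u,v,z):
    C=-im["R"].T@im["t"];d=im["R"].T@np.linalg.inv(im["K"])@[u,v,1];return ((C+d*(z-C[2])/d[2])*1000).round(1)
E
python3 - <<'E'
from geo import *
import cv2
w=dict(np.load("w1.npz"))
for n,u,v,z in[("bFL",308.5,108,.024),("bFR",333.5,108,.024),("bL",309.5,262,.024),("bR",331,262,.024),("sFL",224,109,.015),("sFR",264,109,.015),("sL",232,260,.015),("sR",268,260,.015),("lipL",194,85,.03),("lipR",371,88.5,.03),("roofR",362,265,.048),("screw",346,280,.049)]: print(n,plane(w,u,v,z))
im=w["color"].astype(float).sum(2)
for r in(115,150,200,240):  # refine edges of batten by R-B colour
    d=(w["color"][r-2:r+3,290:350,0].astype(int)-w["color"][r-2:r+3,290:350,2]).mean(0); k=np.where(d>30)[0]; print(r,k.min()+290,k.max()+290,plane(w,k.min()+289.5,r,.024),plane(w,k.max()+290.5,r,.024))
E
```

```text
bFL [ 605.8 -110.8   24. ]
bFR [ 634.6 -109.8   24. ]
bL [ 612.4 -305.6   24. ]
bR [ 640.9 -304.6   24. ]
sFL [ 505.8 -115.2   15. ]
sFR [ 553.  -113.5   15. ]
sL [ 506.8 -311.    15. ]
sR [ 555.8 -309.3   15. ]
lipL [478.6 -91.4  30. ]
lipR [674.9 -87.9  30. ]
roofR [ 678. -295.   48.]
screw [ 659.3 -315.9   49. ]
115 309 332 [ 606.  -118.5   24. ] [ 633.8 -117.5   24. ]
150 309 331 [ 607.1 -158.6   24. ] [ 634.6 -157.6   24. ]
200 309 330 [ 608.8 -220.4   24. ] [ 636.3 -219.4   24. ]
240 309 330 [ 610.2 -274.2   24. ] [ 638.8 -273.2   24. ]
```

Request:
carry_out:
  deltas:
    - [[0.75,2,-30,-45,0,0,-0.005],[0.75,3,-53,-100,0,0,-0.005],[0.75,3,-53,-155,0,0,-0.005],[0.75,3,-53,-185,0,0,-0.005],[0.75,3,-53,-190,0,0,-0.005]]

```text
clock: 4.75
tcp_pos: [0.6193, -0.242, 0.039]
eef_rot: [-2.179, -2.256, 0.002]
force: [0.1, 0.2, 1.0]
gripper_width: 0.064
grasp_force: 0.0
```

```bash
python3 - <<'E'
from station import *
from geo import *
import cv2
w=read_camera("wrist");np.savez("w2.npz",**w)
st=read_state();print(st["clock"],st["tcp_pos"],st["eef_rot"],st["force"],st["gripper_width"])
cv2.imwrite("pics/w2.png",cv2.convertScaleAbs(w["color"][:,:,::-1],alpha=1.5))
E
```

```text
4.8 [ 0.62054145 -0.24269596  0.04035066] [-2.18072807e+00 -2.25764757e+00  1.19257067e-03] [-0.36225119  0.52475051  0.38274509] 0.06433518657153342
```

View pics/w2.png

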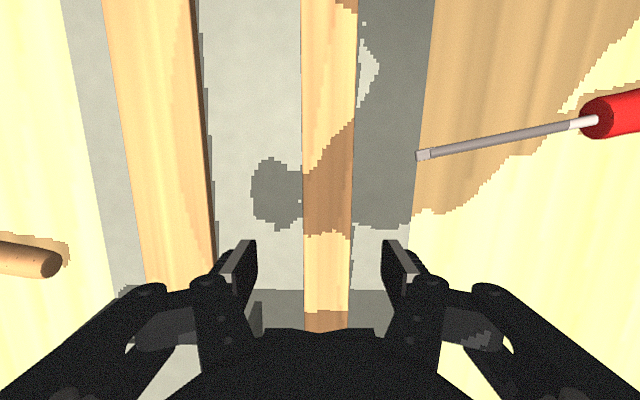

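Batten centre at column ~327 between the fingers (inner faces 255/383, middle 319): shift about +4 mm in x, then descend and close.

Request:
carry_out:
  deltas:
    - [[0.75,4,0,-5,0,0,0],[0.75,4,0,-20,0,0,0],[0.75,4,0,-27,0,0,0],[0.75,4,0,-29,0,0,0],[0.75,4,0,-29,0,0,0]]

```text
clock: 5.42
tcp_pos: [0.6258, -0.2439, 0.0122]
eef_rot: [-2.183, -2.259, 0.0]
force: [0.8, -0.8, 0.4]
gripper_width: 0.0642
grasp_force: 0.0
```

Request:
carry_out:
  deltas:
    - [[0.2,0,0,0,0,0,0],[0.1,0,0,0,0,0,0],[0.1,0,0,0,0,0,0],[0.1,0,0,0,0,0,0],[0.1,0,0,0,0,0,0]]
  newtons: 50

```text
clock: 6.05
tcp_pos: [0.6263, -0.2442, 0.0129]
eef_rot: [2.183, 2.258, 0.001]
force: [-0.2, -0.3, 4.7]
gripper_width: 0.027
grasp_force: 50.5
```

Request:
carry_out:
  deltas:
    - [[0.1,0,0,5,0.031,0,0],[0.1,0,-1,10,0.062,0,0],[0.1,0,-1,15,0.093,0,0],[0.1,0,-2,20,0.125,0,0],[0.1,0,-2,20,0.125,0,0]]

```text
clock: 6.68
tcp_pos: [0.6261, -0.2472, 0.0326]
eef_rot: [-2.123, -2.193, -0.138]
force: [-0.7, -0.4, 0.4]
gripper_width: 0.0267
grasp_force: 50.0
```

```bash
python3 - <<'E'
from station import *
from geo import *
import cv2
w=read_camera("scene")
st=read_state();print(st["clock"],st["tcp_pos"],st["eef_rot"],st["force"],st["gripper_width"])
cv2.imwrite("pics/s2.png",cv2.resize(cv2.convertScaleAbs(w["color"][120:250,170:360,::-1],alpha=1.7),None,fx=4,fy=4))
E
```

```text
6.725 [ 0.62597862 -0.24664382  0.03227657] [-2.12195381 -2.19341166 -0.13760032] [ 0.64642417  0.90684779 -1.67440272] 0.026362954607282944
```

View pics/s2.png

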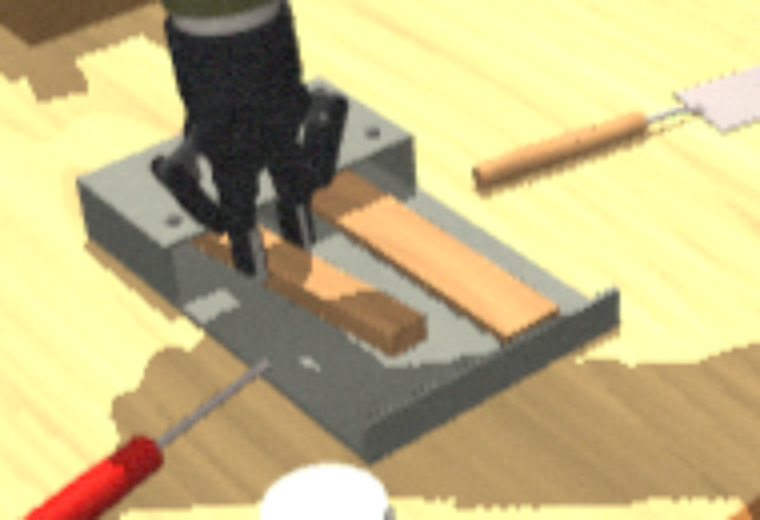

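```bash
python3 - <<'E'
from station import *
from geo import *
s=read_camera("scene")
f=lambda x,y,z:proj(s,np.array([[x,y,z]])/1000)[0].round(1)
# seen: front face corners full px: top-x+ ~(267,201.5) bottom x+ (267.5,208.5), bottom x- (276.5,204.5)
for z in(6,25,36,41,46): print(z,f(635,-113,z),f(607,-113,z),"top",f(635,-114,z+18))
E
```

```text
6 [268.6 221.1] [277.8 216.1] top [267.8 215. ]
25 [268.  214.9] [277.4 210. ] top [267.3 208.8]
36 [267.7 211.3] [277.1 206.5] top [267.  205.1]
41 [267.6 209.7] [277.  204.8] top [266.8 203.4]
46 [267.4 208. ] [276.9 203.2] top [266.7 201.7]
```

Request:
carry_out:
  deltas:
    - [[0.1,-1,28,3.5,0,0,0],[0.1,-2,58,7.3,0,0,0],[0.1,-3,88,11,0,0,0],[0.1,-4,118,15,0,0,0],[0.1,-4,130,17,0,0,0]]

```text
clock: 7.4
tcp_pos: [0.6213, -0.1127, 0.0497]
eef_rot: [-2.117, -2.197, -0.137]
force: [0.3, 0.5, -1.2]
gripper_width: 0.0267
grasp_force: 50.0
```

Request:
carry_out:
  deltas:
    - [[0.1,0,8,5,0,0,0],[0.1,0,14,20,0,0,0],[0.1,0,20,40,0,0,0],[0.1,0,30,60,-0.06,0,0],[0.1,0,40,80,-0.125,0,0]]

```text
clock: 8.02
tcp_pos: [0.6224, -0.0771, 0.1311]
eef_rot: [2.184, 2.254, -0.001]
force: [0.1, -0.4, 0.6]
gripper_width: 0.0265
grasp_force: 50.0
```

Request:
carry_out:
  deltas:
    - [[0.1,-20,40,0,0,0,0.02],[0.1,-46,90,-10,0,0,0.02],[0.1,-68,135,-25,0,0,0.02],[0.1,-78,152,-38,0,0,0.02],[0.1,-78,152,-40,0,0,0.02]]

```text
clock: 8.65
tcp_pos: [0.5431, 0.0767, 0.0895]
eef_rot: [-2.159, -2.282, 0.001]
force: [-0.1, -0.2, -0.6]
gripper_width: 0.0268
grasp_force: 50.0
```

```bash
python3 - <<'E'
from station import *
from geo import *
import cv2
w=read_camera("wrist");np.savez("w3.npz",**w)
st=read_state();print(st["clock"],st["tcp_pos"],st["eef_rot"],st["force"],st["gripper_width"])
im=cv2.resize(cv2.convertScaleAbs(w["color"][0:300,150:500,::-1],alpha=1.3),None,fx=2,fy=2,interpolation=cv2.INTER_CUBIC);cv2.imwrite("pics/w3.png",im)
E
```

```text
8.7 [0.54418144 0.07586409 0.08971646] [2.15984844e+00 2.28049860e+00 1.23075574e-04] [-0.40960632 -0.72216206 -0.61284453] 0.026434773718872512
```

View pics/w3.png

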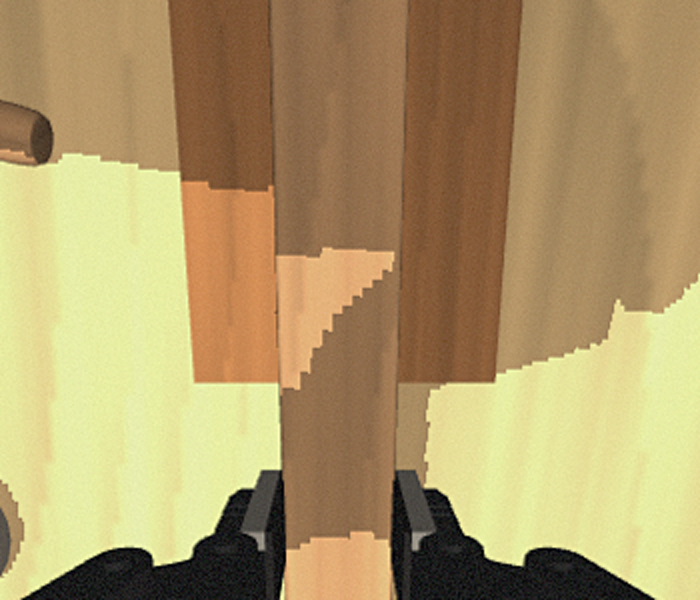

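Wrist view: jig base's rear edge at row 190 (columns 247–398), batten held straight and centred over it. Compute the alignment.

```bash
python3 - <<'E'
from geo import *
w=dict(np.load("w3.npz"))
for n,u,v,z in[("jL0",234.5,0,.008),("jL",247,190.5,.008),("jR0",410.5,0,.008),("jR",398,190.5,.008)]: print(n,plane(w,u,v,z))
im=w["color"].astype(int)
for zt in(.098,.102):
  for r,l,rr in((2,285.5,353.8),(120,288,350),(220,291,348)): 
    a,b=plane(w,l,r,zt),plane(w,rr,r,zt);print(zt,r,a,b,(a+b)/2)
E
```

```text
jL0 [477.9 220.1   8. ]
jL [484.9  88.    8. ]
jR0 [596.8 226.5   8. ]
jR [605.1  94.6   8. ]
0.098 2 [523.2 189.7  98. ] [550.9 191.2  98. ] [537.05 190.45  98.  ]
0.098 120 [525.4 143.7  98. ] [553.1 145.2  98. ] [539.25 144.45  98.  ]
0.098 220 [528.2  96.5  98. ] [556.1  98.1  98. ] [542.15  97.3   98.  ]
0.102 2 [523.7 188.4 102. ] [550.5 189.8 102. ] [537.1 189.1 102. ]
0.102 120 [525.8 143.7 102. ] [552.7 145.2 102. ] [539.25 144.45 102.  ]
0.102 220 [528.5  97.9 102. ] [555.6  99.4 102. ] [542.05  98.65 102.  ]
```

Request:
carry_out:
  deltas:
    - [[0.1,2,0,-20,0,0,0],[0.1,2.5,0,-50,0,0,0],[0.1,2.5,0,-66,0,0,0],[0.1,2.5,0,-70,0,0,0],[0.1,2.5,0,-70,0,0,0]]

```text
clock: 9.32
tcp_pos: [0.5471, 0.0756, 0.0198]
eef_rot: [2.161, 2.279, 0.001]
force: [-0.2, -1.0, -0.4]
gripper_width: 0.0263
grasp_force: 50.0
```

Request:
carry_out:
  deltas:
    - [[0.1,-0.5,10,0,0,0,0],[0.1,-1.4,25,0,0,0,0],[0.1,-2.2,40,0,0,0,0],[0.1,-3,55,0,0,0,0],[0.1,-3.3,60,0,0,0,0]]

```text
clock: 9.95
tcp_pos: [0.5429, 0.1376, 0.0194]
eef_rot: [2.158, 2.283, 0.0]
force: [-0.2, 0.9, -0.3]
gripper_width: 0.0267
grasp_force: 50.0
```

```bash
python3 - <<'E'
from station import *
from geo import *
import cv2
t=read_camera("top");s=read_camera("scene")
st=read_state();print(st["clock"],st["tcp_pos"],st["eef_rot"],st["force"],st["gripper_width"])
a=cv2.resize(t["color"][155:245,140:310,::-1],None,fx=3.5,fy=3.5,interpolation=cv2.INTER_CUBIC)
b=cv2.resize(s["color"][225:345,335:505,::-1],None,fx=3.5,fy=2.3,interpolation=cv2.INTER_CUBIC)
cv2.imwrite("pics/j1.png",cv2.convertScaleAbs(np.vstack([a,b]),alpha=1.7))
E
```

```text
10.05 [0.54296658 0.13691121 0.01927232] [ 2.15893171e+00  2.28207769e+00 -1.33281383e-04] [-0.01631796 -0.76857152 -0.96710813] 0.026520739024282432
```

View pics/j1.png

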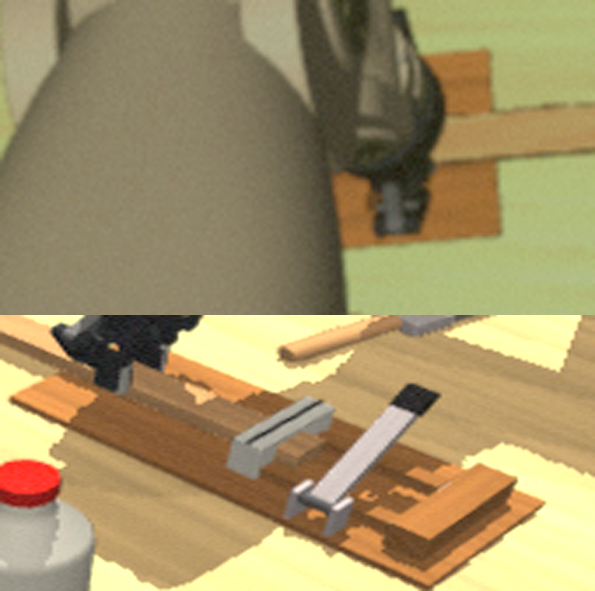

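The batten's front is through the bridge, centred, arm up. Feeding on.

Request:
carry_out:
  deltas:
    - [[0.1,-0.8,15,0,0,0,0],[0.1,-1.9,35,-1,0,0,0],[0.1,-2.9,53,-3,0,0,0],[0.1,-3.7,67,-4,0,0,0],[0.1,-3.8,69,-5,0,0,0]]

```text
clock: 10.68
tcp_pos: [0.539, 0.2064, 0.0148]
eef_rot: [2.158, 2.282, -0.0]
force: [-3.8, -2.9, 11.9]
gripper_width: 0.0262
grasp_force: 51.3
```

Request:
carry_out:
  deltas:
    - [[0.1,-0.1,2,-0.5,0,0,0],[0.1,-0.2,4,-1,0,0,0],[0.1,-0.3,6,-1,0,0,0],[0.1,-0.4,7,-1,0,0,0],[0.1,-0.4,7,-1,0,0,0]]

```text
clock: 11.3
tcp_pos: [0.5405, 0.2114, 0.0149]
eef_rot: [2.159, 2.277, 0.002]
force: [-0.3, -3.1, 9.4]
gripper_width: 0.0264
grasp_force: 51.0
```

Request:
carry_out:
  deltas:
    - [[0.1,-0.1,1,0.5,0,0,0],[0.1,-0.1,2,0.5,0,0,0],[0.1,-0.2,3,0.5,0,0,0],[0.1,-0.2,4,0.5,0,0,0],[0.1,-0.2,4,0.5,0,0,0]]

```text
clock: 11.92
tcp_pos: [0.5398, 0.2155, 0.0149]
eef_rot: [2.159, 2.278, 0.001]
force: [-0.0, -3.5, 7.7]
gripper_width: 0.0267
grasp_force: 50.9
```

```bash
python3 - <<'E'
from station import *
from geo import *
import cv2
s=read_camera("scene");np.savez("s3.npz",**s)
st=read_state();print(st["clock"],st["tcp_pos"],st["force"],st["gripper_width"])
b=cv2.resize(s["color"][240:345,380:505,::-1],None,fx=5,fy=5,interpolation=cv2.INTER_CUBIC)
cv2.imwrite("pics/j2.png",cv2.convertScaleAbs(b,alpha=1.9))
E
```

```text
11.975 [0.53982976 0.21552648 0.01487463] [ 0.12760405 -4.05258383  7.09752312] 0.026580452897669016
```

View pics/j2.png

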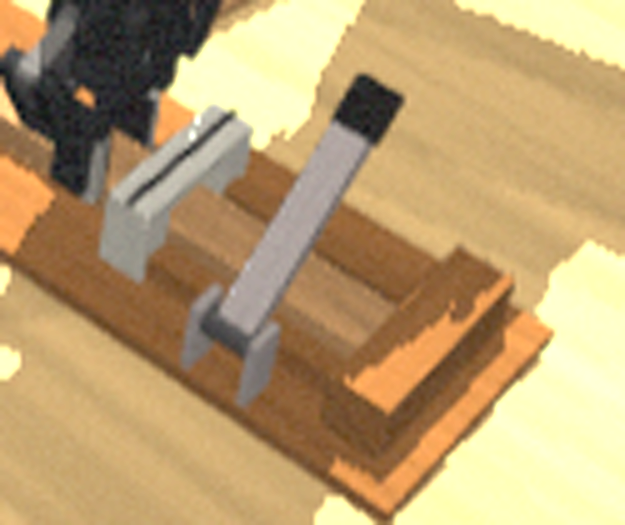

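Batten lies flat under the bridge with its front at (or within mm of) the stop; nudge until the push force rises.

Request:
carry_out:
  deltas:
    - [[0.1,-0.1,1,0,0,0,0],[0.1,-0.1,2,0,0,0,0],[0.1,-0.1,2,0,0,0,0]]

```text
clock: 12.35
tcp_pos: [0.5399, 0.2156, 0.0149]
eef_rot: [2.159, 2.275, -0.003]
force: [0.4, -10.2, 8.3]
gripper_width: 0.0266
grasp_force: 51.0
```

Request:
carry_out:
  deltas:
    - [[0.1,-0.1,1,0,0,0,0],[0.1,-0.1,2,0,0,0,0],[0.1,-0.1,2,0,0,0,0]]

```text
clock: 12.72
tcp_pos: [0.5398, 0.2156, 0.0149]
eef_rot: [2.158, 2.272, -0.008]
force: [0.9, -16.8, 10.0]
gripper_width: 0.0266
grasp_force: 51.2
```

Request:
carry_out:
  deltas:
    - [[0.1,0,-3,0,0,0,0],[0.1,0,-4,0.5,0,0,0],[0.4,0,-4,0.5,0,0,0],[0.7,0,-4,0.5,0,0,0],[0.7,0,-4,0.5,0,0,0]]

```text
clock: 13.35
tcp_pos: [0.538, 0.2164, 0.0139]
eef_rot: [-2.159, -2.281, 0.001]
force: [-0.4, 0.3, 0.5]
gripper_width: 0.06
grasp_force: 0.0
```

Request:
carry_out:
  deltas:
    - [[0.7,0,0,2,0,0,0],[0.7,0,0,30,0,0,0],[0.7,0,0,80,0,0,0],[0.5,0,0,130,0,0,0],[0.2,0,0,150,0,0,0]]

```text
clock: 13.98
tcp_pos: [0.5401, 0.2166, 0.1681]
eef_rot: [2.158, 2.279, 0.007]
force: [0.5, 0.5, -0.6]
gripper_width: 0.0257
grasp_force: 0.0
```

```bash
python3 - <<'E'
from station import *
from geo import *
import cv2
s=read_camera("scene");w=read_camera("wrist");np.savez("w4.npz",**w)
st=read_state();print(st["clock"],st["tcp_pos"],st["eef_rot"],st["force"],st["gripper_width"])
# jig frame -> px helper check: expected stop/arm positions
J=lambda x,y,z:(Rn.from_euler('z',.055).apply([x,y,z])+[538.4,211.2,0])/1000
print("arm pivot",J(50,101,32.5),"push pt",J(-15,101,0),"front",J(0,140,8))
for n in("hold_end","batten_front","batten_tail"):
  for c in("scene","wrist"): print(n,c,[(x["centre"],round(x["p"],2)) for x in recognise(c,n)[:1]])
a=cv2.resize(w["color"][:,:,::-1],(560,350));b=cv2.resize(s["color"][240:345,380:505,::-1],(297,250))
b=cv2.copyMakeBorder(b,0,0,0,560-297,0)
cv2.imwrite("pics/j3.png",cv2.convertScaleAbs(np.vstack([a,b]),alpha=1.6))
E
```

```text
14.075 [0.5403348  0.21664952 0.16752445] [2.15827238 2.27855022 0.00792536] [1.04701555 0.33615175 0.87605951] 0.01702786667086173
arm pivot [0.58277219 0.31479589 0.0325    ] push pt [0.51787048 0.31122269 0.        ] front [0.53070388 0.3509883  0.008     ]
hold_end scene [([0.5446, 0.3103, 0.0668], 0.75)]
hold_end wrist [([0.5288, 0.3084, 0.0849], 0.9)]
batten_front scene [([0.5434, 0.1947, 0.0244], 0.65)]
batten_front wrist [([0.5416, 0.2128, 0.0224], 0.96)]
batten_tail scene [([0.5456, 0.196, 0.025], 0.86)]
batten_tail wrist [([0.5422, 0.2105, 0.0219], 0.56)]
```

View pics/j3.png

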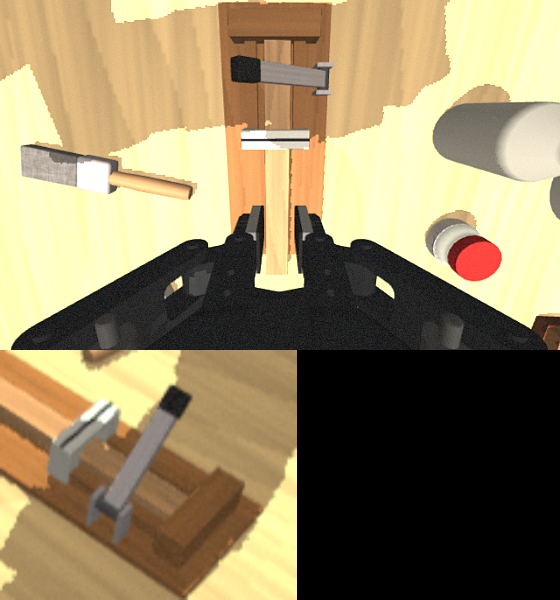

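The wrist view shows the batten against the stop with the arm up (black grip at about (245,70)). Next: shut gripper, move over the arm and press down.

Request:
carry_out:
  deltas:
    - [[0,-4,20,0,0,0,0],[0,-12,60,0,0,0,0],[0,-18,90,-10,0,0,0],[0,-19,94.5,-30,0,0,0],[0,-19,94.5,-45,0,0,0]]

```text
clock: 15.0
tcp_pos: [0.5184, 0.3118, 0.1178]
eef_rot: [-2.158, -2.282, 0.002]
force: [0.1, 0.4, -0.8]
gripper_width: -0.0002
grasp_force: 0.0
```

Request:
carry_out:
  deltas:
    - [[0,0,0,-12,0,0,0],[0,0,0,-24,0,0,0],[0,0,0,-36,0,0,0],[0,0,0,-48,0,0,0],[0,0,0,-55,0,0,0]]

```text
clock: 15.62
tcp_pos: [0.5193, 0.3102, 0.0635]
eef_rot: [-2.161, -2.28, 0.001]
force: [0.1, 0.9, 1.5]
gripper_width: -0.0003
grasp_force: 0.4
```

Request:
carry_out:
  deltas:
    - [[0,0,0,-9,0,0,0],[0,0,0,-18,0,0,0],[0,0,0,-24,0,0,0],[0,0,0,-27,0,0,0],[0,0,0,-28,0,0,0]]

```text
clock: 16.25
tcp_pos: [0.5192, 0.3105, 0.0374]
eef_rot: [2.16, 2.281, -0.0]
force: [-6.0, -2.0, 13.0]
gripper_width: 0.0
grasp_force: 6.4
```

Request:
carry_out:
  deltas:
    - [[0,0,0,-1,0,0,0],[0,0,0,-2,0,0,0],[0,0,0,-2,0,0,0]]

```text
clock: 16.62
tcp_pos: [0.5193, 0.3106, 0.0372]
eef_rot: [2.16, 2.28, 0.001]
force: [-8.8, -3.5, 19.1]
gripper_width: 0.0002
grasp_force: 9.7
```

Request:
carry_out:
  deltas:
    - [[0,0,0,20,0,0,0],[0,0,0,70,0,0,0],[0,0,-20,120,0,0,0],[0,0,-70,140,0,0,0],[0,0,-110,150,0,0,0]]

```text
clock: 17.25
tcp_pos: [0.5205, 0.1996, 0.1864]
eef_rot: [2.158, 2.279, 0.005]
force: [1.2, 0.5, -0.0]
gripper_width: -0.0001
grasp_force: 0.0
```

```bash
python3 - <<'E'
from station import *
from geo import *
import cv2
s=read_camera("scene");w=read_camera("wrist")
st=read_state();print(st["clock"],st["tcp_pos"],st["force"])
for n in("hold_end",):
  for c in("scene","wrist"): print(n,c,[(x["centre"],round(x["p"],2)) for x in recognise(c,n)[:1]])
a=cv2.resize(w["color"][:250,200:450,::-1],(300,300));b=cv2.resize(s["color"][225:345,360:505,::-1],(480,400))
a=cv2.copyMakeBorder(a,0,100,0,0,0)
cv2.imwrite("pics/j4.png",cv2.convertScaleAbs(np.hstack([a,b]),alpha=1.6))
E
```

```text
17.35 [0.52054236 0.197711   0.18616563] [ 0.27782017  1.17740403 -0.06534752]
hold_end scene [([0.5322, 0.3105, 0.0369], 0.74)]
hold_end wrist [([0.527, 0.3087, 0.0378], 0.76)]
```

View pics/j4.png

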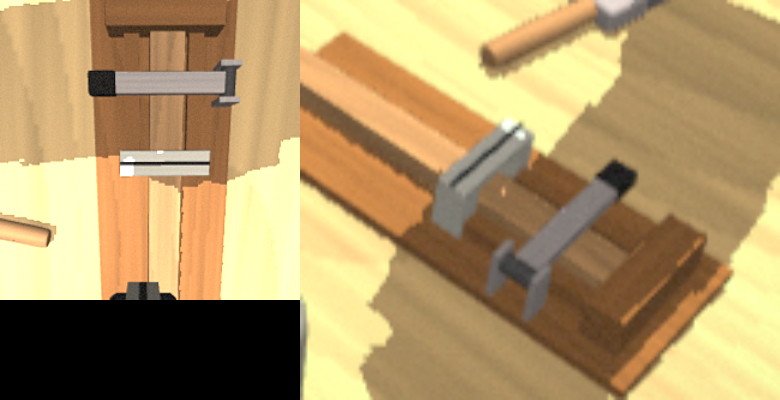

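The arm is level across the batten (grip at about (102,83) in the wrist crop, arm midpoint z ≈ 37 mm), the batten is against the stop, and the robot is clear. Handing in.

```bash
python3 -c "
from station import *
print(close_job())"
```

```text
the job is handed in; nothing more can be done
None
```

The job is handed in at about 17 s of the 53 s: the batten was drawn from the rack, fed under the bridge flat against the stop, and the hold-down arm pressed fully down; nothing else appeared disturbed in the pictures, and the hand-in returned no verdict.

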